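# Slide a valve-seat holder under the spring clip of the inspection stage

### The job

Load the valve-seat holder into the inspection stage: press the spring clip's thumb flange down with one fingertip and, while it is held down, push the flat holder with the other fingertip along its channel, beneath the raised foot of the clip, until it is fully home against the end stop. Keep the clip held down until the holder is home so that its foot never comes down on it early, then let the clip close on the holder and move clear. Only press and push, never lift the holder, and leave the gauge, cap and coupling where they are.

Things in the scene. Friction and masses are not known exactly. Their poses are not given: they have to be found in the camera images.
- stage: Low dark inspection stage screwed to the bench; bed 14 mm above the bench. Its x axis is the push direction along the channel. Origin at bench level on the channel's centre line under the home place of the holder's lip face. The plate spans x -120 to +72 mm, y -38 to +42 mm. Two guide rails 4 mm high run from x -118 to +62 mm, inner faces at y -22 and +22 mm. The clip's pivot pin runs along x at y +34 mm, 24 mm above the bench; ears 31 mm high.
- holder: Loose stainless valve-seat holder, about 0.1 kg: flat plate 56 mm (x) by 40 mm (y), 4 mm thick, copper disc set flush in it; at its rear (-x) end an upturned push lip over the full width, 3 mm thick, top 18 mm above the bed. Origin: centre of the underside; front edge x +28, outer lip face x -28 mm. Starts on the bed between the rails, wholly short of the foot, lip to the rear. Home: origin at stage x +28 mm, y 0.
- clip (a joint): Opening angle of the spring clip, rad. 0: foot on the bare bed; about 0.15: foot on the 4 mm holder; above 0.24 the foot clears the holder by 2 mm or more; 0.75: hard limit. The clip is a rocker: pressing its flange down raises its foot; let go, it springs back. Torque 0.05 Nm closed, plus 0.32 Nm per rad: some 7 N at mid-flange holds it at 0.5.
- flange_mid (a point): Middle of the flange's upper face, 28 mm out from the pivot. Closed: stage x +11, y +60 mm, 35 mm above the bench. With the clip at 0.5: about 21 mm above the bench, lower than the top of the holder's lip (32 mm), so one fingertip there and one behind the lip can be at the same height. A fingertip may slide along the flange.
- foot_tip (a point): The clip's arm and foot: the arm reaches from the pivot over the rail into the channel and ends in a round white nylon foot, 8 mm diameter, 10 mm long along x (stage x +37 to +47 mm, y about +7 mm). Closed, it stands on the bed and bars the channel; it cannot be pushed aside. This point is the lowest of the foot, at stage x +42 mm.
- gauge: Brass pressure gauge housing lying on its back, 68 mm diameter, 36 mm high, with a 25 mm stem; loose, origin at the centre of its underside. Bystander.
- cap: Yellow nylon blanking cap, 42 mm flange, 24 mm high; loose, origin at the centre of its underside. Bystander.
- coupling: Stainless bayonet coupling half with three side lugs, 50 mm diameter, 40 mm high; loose, standing, origin at the centre of its underside. Bystander.
- stop_face (a point): Foot of the end stop's face, on the bed at stage x = +56 mm, y = 0. The stop is a bar across the channel, 8 mm high.
- flange_root (a point): Thumb flange of the clip: flat steel strip 78 mm long (stage x -28 to +50 mm), 2.5 mm thick, on the stage's +y side, sloping up and away from the pivot (0.36 rad when closed, tilting down as the clip opens). It reaches 46 mm out from the pivot; press it 12 to 42 mm out, anywhere along it. This point is on the pivot pin at stage x = 0.

How it is judged:
On the way, in this order (a step that is already met when the one before it is completed fails the run):
1. the holder is pushed beneath the foot by a finger while a finger holds the clip's flange down (contact force between the fingers and clip above 0.5 N and value of joint clip above 0.2 rad and contact force between the fingers and holder above 0.05 N and x of holder in the frame of stage between 0.012 and 0.0245 m).
2. the holder is home against the stop while the clip is still held clear of it (contact force between the fingers and clip above 0.5 N and value of joint clip above 0.2 rad and x of holder in the frame of stage above 0.025 m), for 0.1 s.
At the end, for the whole second after the job is handed in: The holder lies flat in the channel with its front edge within 3 mm of the end stop and the clip's foot pressing on it (over 1 N), at rest, nothing touching the robot (x of holder in the frame of stage between 0.025 and 0.031 m and y of holder in the frame of stage between -0.004 and 0.004 m and z of holder in the frame of stage below 0.017 m and angle between holder's own z axis and vertical below 0.06 rad and angle between the x axis of holder and the x axis of stage, either way round below 0.11 rad and contact force between clip and holder above 1 N and value of joint clip between 0.09 and 0.2 rad and linear speed of holder below 0.01 m/s).
It fails at once if the holder is lifted or tipped off the bed (z of holder in the frame of stage above 0.022 m or angle between holder's own z axis and vertical above 0.2 rad).
It fails at once if the clip's foot comes down on the holder before it is home (more than 5 mm short of the stop) (contact force between clip and holder above 1 N and value of joint clip above 0.09 rad and x of holder in the frame of stage between 0.012 and 0.023 m).
It fails at once if the gauge, cap or coupling is moved more than 15 mm (distance of any of gauge, cap, coupling from where it was at the start of the episode above 0.015 m).
It also fails if it takes over 59 s, if anything falls off the work surface, if the arm or the gripper's body presses on something with over 40 N, if the wrist force passes 120 N, or if a joint passes its speed limit or range.

### The arm

A 6-joint arm with a two-finger parallel gripper is mounted at the origin on the work surface. World frame = base frame: x ahead of the robot, y to its left, z up, the work surface at z = 0. Lengths are in m, angles in rad, forces in N, time in s.
With the tool pointing down it reaches from about 0.3 to 0.775 m from the base axis. Payload 14.6 kg.
Tool frame: the origin (TCP) lies at the very end of the fingers, on their centre line; the grasp point (between the pads) lies 19 mm behind it; x points along the fingers, z is the direction in which the jaws open and shut, and the axes are right-handed (so a half turn about x gives the same grasp; the last joint's range is limited). The gripper opens to 94 mm and grips with 3 to 60 N. Pads are 16 mm wide; open, the fingers measure 119 mm over their backs; the gripper's body (75 mm by 177 mm) begins 78 mm behind the grasp point.
Start: joints at [-1.178, 0.3, 1.521, -0, 1.321, -0.067], TCP at [0.244, -0.493, 0.205] pointing down, gripper open.
Joint ranges: [-3.03, 3.03], [-0.79, 2.21], [0.23, 2.52], [-1.04, 4.18], [0, 3.07], [-2.55, 2.55]. Speed limits (rad/s): [2.22, 2.22, 2.57, 3.14, 3.14, 3.14].

### API

Orientations are given as [roll, pitch, yaw] about the fixed x, y, z axes, in that order (R = Rz(yaw) Ry(pitch) Rx(roll)).
In Python, from station import ctrl gives the robot as it stands. The module is installed in compiled form; this text tells all that it offers.
- The arm moves only by the tool servo_tool, never from a script. Its argument "motion" is one flat list of numbers, 4 for each row, row after row: the shift along the tool's x, y, z in mm, then the turn about the tool's x in degrees. In form: [dx, dy, dz, roll, dx, dy, dz, roll, ...]. A call has 1 to 20 rows; each row is the pose to reach, as a shift and turn from the pose commanded when the call began, along the tool's axes at that moment; what a row does not reach only later rows make up. A row lasts 1/8 s, in which the tool goes at most 62.5 mm and 10.7 degrees, less where a joint would pass 70% of its speed; a pose out of reach is approached as far as the arm can. A call with a gripper value outside its range is refused whole. "gripper" is the opening, from 0 (shut) to 1 (fully open), set as the call begins (left out, the last holds). The fingers move at their own pace and stop on an object; "force" is the grip in N (left out, the last holds). Time passes only in rows, so rows that repeat a pose let the fingers close. It gives the time, the measured TCP pose, the force and the opening at its end, in the units of the state.
- ctrl.get_obs(): the state, without advancing time (a new reading comes with each control period).
- ctrl.camera(name): name is "side" or "top" or "wrist"; returns a dict with "color" (384x512x3 uint8, red, green, blue), "z_map" (384x512 float32, m along the optical axis (not along the pixel's ray), 0 where there is no reading), "fx", "fy", "cx", "cy" (pixels), "dist_coeffs" ([k1, k2, p1, p2, k3] as OpenCV has them; the pictures are not rectified), "rvec" (rotation vector, rad) and "tvec" (3), from world to camera coordinates, as OpenCV has them. Camera axes: x right, y down, z forward; pixel columns grow to the right and rows downward; lengths in m; the calibration is good to about 2 mm. A picture is of the moment at which its call begins.
- ctrl.hand_in(): hands the job in, once; it reports no verdict.
The state is a dict: "time_s": time; "qpos": joint angles; "joint_vel": joint speeds; "tau": joint torques, N m; "ee_pos": TCP position; "eef_rot": TCP orientation; "force": force on the tool from outside, world axes, zero at the start; "moment": the same for the moment, N m; "grip_width": finger opening in m.
Only numpy, scipy, OpenCV 4.12 (cv2) and the standard library are available. Lean on these libraries where they do the work, as an engineer would, in place of code of your own. Each camera call takes 0.05 s, during which the arm holds its last target.

## Working session

There is one attempt and no reset: what is moved stays moved. The work goes in short steps, Python scripts to look and compute and a tool call to move; the robot and the scene stay as the last step left them, time stands still between calls to the robot, and variables do not carry over. Pictures are saved under pics/ and viewed, and the job is handed in when it is done.

Besides the shell and the picture viewer there is one more tool, called after "Request:" by a JSON object that holds its "method" and its "body", one argument or row to a line. servo_tool: Moves the arm, as the interface text tells. Its arguments: {"type":"object","properties":{"motion":{"type":"array","items":{"type":"number"}},"gripper":{"type":"number"},"force":{"type":"number"}},"required":["motion"]}

```bash
mkdir -p pics
python3 - <<'E'
from station import ctrl
import cv2
o=ctrl.get_obs(); print(o)
for n in ["side","top","wrist"]:
    c=ctrl.camera(n); cv2.imwrite(f"pics/{n}0.png",c["color"][:,:,::-1]); print(n,c["fx"],c["cx"],c["cy"],c["dist_coeffs"],c["rvec"],c["tvec"])
E
```

```text
{'time_s': 0.0, 'qpos': array([-1.17760544e+00,  3.00462336e-01,  1.52157234e+00, -1.84033502e-05,
        1.32071876e+00, -6.66139778e-02]), 'joint_vel': array([ 0.00027374,  0.00065292,  0.00047697,  0.0004042 , -0.00039857,
       -0.00027166]), 'tau': array([ 2.79213069e-03, -5.31800258e+01, -3.52733982e+01,  7.09813088e-02,
        2.44384323e-02, -8.89295166e-05]), 'ee_pos': array([ 0.24395978, -0.49263829,  0.20489484]), 'eef_rot': array([3.09033392, 1.5696354 , 1.97934702]), 'force': array([-0.24372767, -0.0831161 ,  1.2463238 ]), 'moment': array([-0.01596876, -0.09815485,  0.03899571]), 'grip_width': 0.09411398330511865}
side 378.7663180839108 255.85271679201665 195.697701412486 [0.02398152 0.         0.         0.         0.        ] [ 2.15037958 -0.25530375  0.12131649] [-0.57214314  0.15629129  0.54470341]
top 455.6409191217972 255.95826181799373 188.362811140445 [0.04207823 0.         0.         0.         0.        ] [ 2.11546964 -2.09739509  0.16661029] [0.03962    0.5961404  0.79100462]
wrist 272.235886670825 257.8798100135215 187.18510183235657 [-0.03454374  0.          0.          0.          0.        ] [-2.47566351  1.53613953  0.20277779] [-0.5494944  -0.02695931  0.39056101]
```

View pics/side0.png

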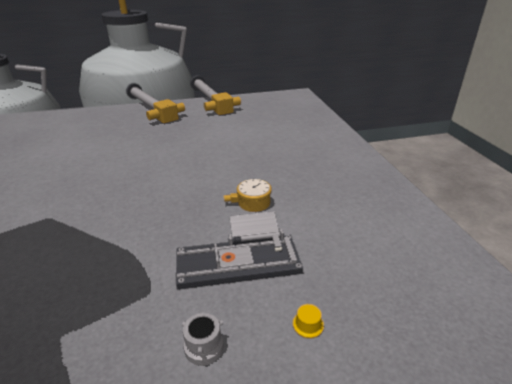

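View pics/top0.png

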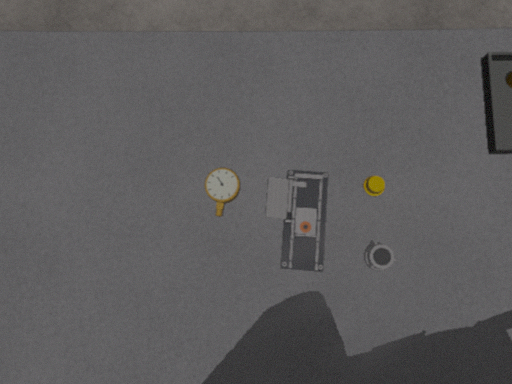

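View pics/wrist0.png

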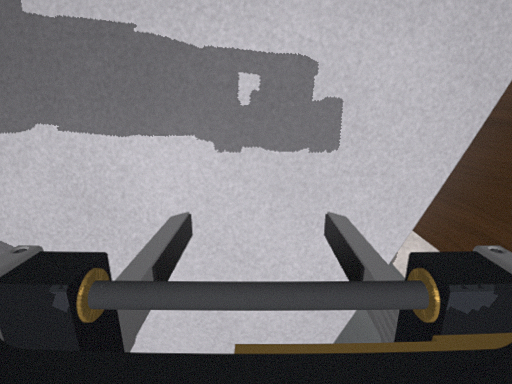

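The views show the stage at about (307,220) in the top picture, with its channel running up the image, the flange on its left at (278,198), the gauge at (222,185), the cap at (375,185) and the coupling at (380,257). Next I'll enlarge the stage.

```bash
cat > h.py <<'E'
import numpy as np, cv2
from station import ctrl
def cam(n):
    c=ctrl.camera(n); c["K"]=np.array([[c["fx"],0,c["cx"]],[0,c["fy"],c["cy"]],[0,0,1.]])
    c["R"]=cv2.Rodrigues(np.array(c["rvec"],float))[0]; c["t"]=np.array(c["tvec"],float).ravel(); return c
def ray(c,uv):
    p=cv2.undistortPoints(np.array(uv,float).reshape(-1,1,2),c["K"],np.array(c["dist_coeffs"],float)).reshape(-1,2)
    d=np.c_[p,np.ones(len(p))]@c["R"]; o=-c["R"].T@c["t"]; return o,d
def onplane(c,uv,z):
    o,d=ray(c,uv); s=(z-o[2])/d[:,2]; return o+d*s[:,None]
def depthpt(c,uv):
    o,d=ray(c,uv); z=np.array([c["z_map"][int(round(v)),int(round(u))] for u,v in np.array(uv).reshape(-1,2)]); return o+d*z[:,None]
def proj(c,P):
    return cv2.projectPoints(np.array(P,float).reshape(-1,1,3),np.array(c["rvec"],float),c["t"],c["K"],np.array(c["dist_coeffs"],float))[0].reshape(-1,2)
def crop(c,x0,y0,x1,y1,s,name):
    im=c["color"][y0:y1,x0:x1,::-1]; im=cv2.resize(im,None,fx=s,fy=s,interpolation=cv2.INTER_CUBIC)
    cv2.imwrite(name,cv2.convertScaleAbs(im,alpha=1.3,beta=10))
E
python3 - <<'E'
from h import *
c=cam("top"); crop(c,255,160,345,280,5,"pics/top1.png")
s=cam("side"); crop(s,165,200,315,290,5,"pics/side1.png")
E
```

```text
(no output)
```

View pics/top1.png

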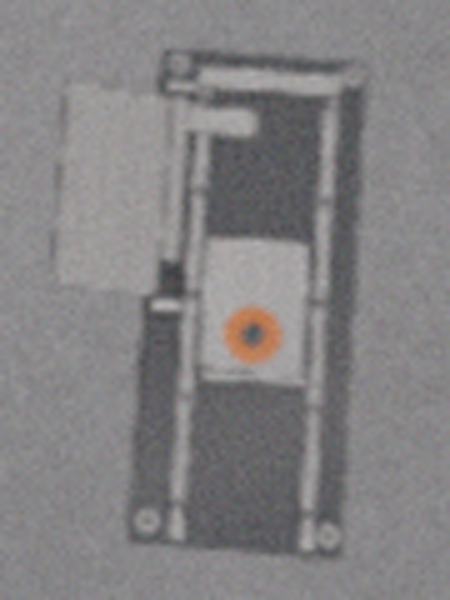

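View pics/side1.png

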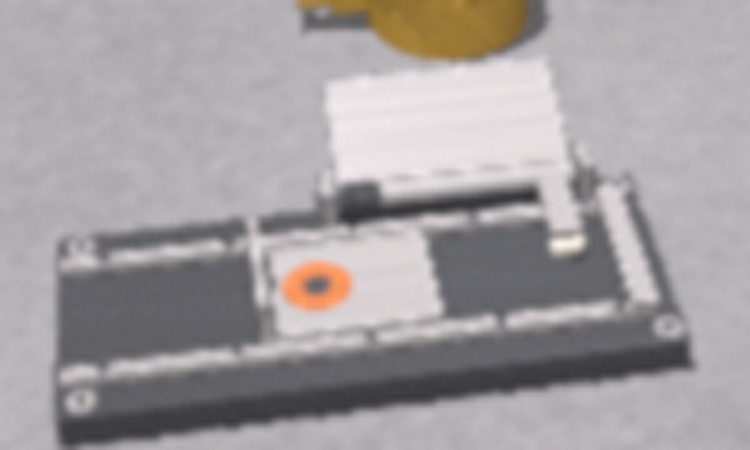

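The enlarged top view shows the plate corners at crop (163,50), (367,62), (130,542) and (340,555). The holder's front edge is at v≈240 and its lip at v≈380. The closed flange spans (57..170, 85..290). In the side view the plate corners are at (58,242), (632,182), (690,350) and (62,415).

```bash
cat >> h.py <<'E'
def fit2(A,B):
    A=np.array(A);B=np.array(B);a=A.mean(0);b=B.mean(0);H=(A-a).T@(B-b)
    th=np.arctan2(H[0,1]-H[1,0],H[0,0]+H[1,1]);R=np.array([[np.cos(th),-np.sin(th)],[np.sin(th),np.cos(th)]])
    t=b-R@a; return th,t,np.linalg.norm(A@R.T+t-B,axis=1)
E
python3 - <<'E'
from h import *
c=cam("top");s=cam("side")
M=np.array([[72,42],[72,-38],[-120,42],[-120,-38]])/1000
f=lambda p,x0,y0:(np.array(p)+.5)/5-.5+[x0,y0]
tu=f([[163,50],[367,62],[130,542],[340,555]],255,160)
su=f([[632,182],[690,350],[58,242],[62,415]],165,200)
for n,k,u in (("top",c,tu),("side",s,su)):
    P=onplane(k,u,.014); th,t,e=fit2(M,P[:,:2]); print(n,np.round(P,4).tolist(),"yaw",th,np.degrees(th),"t",t,"err",e)
P=np.vstack([onplane(c,tu,.014),onplane(s,su,.014)])[:,:2]
th,t,e=fit2(np.vstack([M,M]),P);print("both",th,t,e)
R=np.array([[np.cos(th),-np.sin(th)],[np.sin(th),np.cos(th)]])
S=lambda W:((W[:,:2]-t)@R)*1000
print("holder front corners top",S(onplane(c,f([[207,240],[308,243]],255,160),.018)))
print("holder lip top edge",S(onplane(c,f([[200,382],[300,385]],255,160),.032)), "bottom",S(onplane(c,f([[200,382],[300,385]],255,160),.018)))
print("disc",S(onplane(c,f([[252,334]],255,160),.018)),S(onplane(s,f([[317,287]],165,200),.018)))
print("holder front side",S(onplane(s,f([[428,228],[443,318]],165,200),.018)))
print("lip top side",S(onplane(s,f([[250,222],[265,338]],165,200),.032)))
print("foot side",S(onplane(s,f([[567,244]],165,200),.020)))
print("flange out edge top",S(onplane(c,f([[66,85],[55,285]],255,160),.041)),S(onplane(s,f([[325,85],[550,60]],165,200),.041)))
# depth check
uv=f([[252,290],[110,190],[250,450],[30,300]],255,160); print(depthpt(c,uv)[:,2])
E
```

```text
top [[0.6422, -0.0149, 0.014], [0.6377, -0.0948, 0.014], [0.4511, -0.0022, 0.014], [0.4473, -0.0811, 0.014]] yaw -0.06691103303288477 -3.833719795644734 t [ 0.56839007 -0.05183919] err [0.00085907 0.00021914 0.00042122 0.00137071]
side [[0.644, -0.0203, 0.014], [0.6372, -0.0995, 0.014], [0.4538, -0.0041, 0.014], [0.4506, -0.0806, 0.014]] yaw -0.08874462806600762 -5.08469264264047 t [ 0.57013728 -0.05524745] err [0.00164573 0.00132991 0.00140373 0.00386417]
both -0.07776380468027577 [ 0.56926534 -0.05354203] [0.00313242 0.00227589 0.00176703 0.00122561 0.00305026 0.00266117
 0.00198225 0.0042306 ]
holder front corners top [[ -4.90173822  21.58304064]
 [ -2.77345389 -17.13127701]]
holder lip top edge [[-60.93801661  20.9120316 ]
 [-58.79127973 -16.35120109]] bottom [[-59.66276095  20.28762773]
 [-57.48101693 -17.58326175]]
disc [[-39.66452432   1.8623504 ]] [[-37.87296676   1.02972384]]
holder front side [[  0.22797447  22.68784013]
 [ -1.02444308 -18.97338593]]
lip top side [[-56.66437711  18.9531771 ]
 [-55.5250705  -32.98791464]]
foot side [[42.64678649  5.5758901 ]]
flange out edge top [[ 46.60207566  80.37238237]
 [-30.26658643  78.00678662]] [[-27.22878985  74.3487389 ]
 [ 50.54350847  75.67319693]]
[ 0.01889771  0.03453185  0.01450066 -0.00018273]
```

```bash
cat >> h.py <<'E'
from scipy.spatial.transform import Rotation as Ro
TH=-0.072; T=np.array([0.569,-0.0530])
def w(p,th=None,t=None):
    th=TH if th is None else th; t=T if t is None else t
    p=np.array(p)/1000.;return np.array([np.cos(th)*p[0]-np.sin(th)*p[1],np.sin(th)*p[0]+np.cos(th)*p[1]])+t
def toolR(o): return Ro.from_euler('xyz',o["eef_rot"]).as_matrix()
def delta(A_B_mid,z,o=None):
    o=o or ctrl.get_obs(); R=toolR(o); m=w(A_B_mid); d=np.r_[m,z]-o["ee_pos"]; return R.T@d*1000
E
python3 - <<'E'
from h import *
o=ctrl.get_obs();R=toolR(o);print(np.round(R,3))
print("jaw angle now",np.degrees(np.arctan2(R[1,2],R[0,2])),"want",51.3+np.degrees(TH), "or minus 180")
print(delta([-50,30],.2,o), w([-50,30]))
c=cam("top")
for n,uv,z in (("gauge",[222,185],.036),("cap",[375,185],.024),("coup",[381,257],.04)):
    W=onplane(c,[uv],z)[0]; print(n,W, np.array([[np.cos(TH),np.sin(TH)],[-np.sin(TH),np.cos(TH)]])@(W[:2]-T)*1000)
E
```

```text
[[-0.     0.896  0.444]
 [ 0.     0.444 -0.896]
 [-1.     0.    -0.   ]]
jaw angle now -63.65311082186709 want 47.17470387505807 or minus 180
[   5.42857357  458.48955913 -301.14352344] [ 0.52128768 -0.01948084]
gauge [0.6061701  0.11071517 0.036     ] [ 25.29648296 165.96493743]
cap [ 0.61009513 -0.18258132  0.024     ] [  50.31045339 -126.28929347]
coup [ 0.47284857 -0.18449813  0.04      ] [ -86.44263037 -138.07435291]
```

Request:
{"method": "servo_tool", "body": {
  "motion": [0,38,-25,-10,0,76,-50,-20,0,115,-75,-30,0,153,-100,-40,0,191,-125,-50,0,229,-150,-60,0,267,-175,-70,0,305,-200,-80,0,344,-226,-90,0,382,-251,-100,0,420,-276,-108,0,458,-301,-110.8,0,458,-301,-110.8,0,458,-301,-110.8],
  "gripper": 0.69
}}

```text
time_s: 2.15
ee_pos: [0.5206, -0.0202, 0.2053]
eef_rot: [2.555, 1.57, -2.906]
force: [-1.0, -0.7, -0.2]
grip_width: 0.0646
```

Run:
```python
from h import *
o=ctrl.get_obs();R=toolR(o);print(o["time_s"],o["ee_pos"],o["grip_width"],np.degrees(np.arctan2(R[1,2],R[0,2])),o["qpos"],o["force"])
c=cam("wrist"); cv2.imwrite("pics/w2.png",c["color"][:,:,::-1])
s=cam("side"); crop(s,130,120,330,290,4,"pics/s2.png")
P=[np.r_[w(p),z] for p,z in (([72,42],.014),([72,-38],.014),([-120,42],.014),([-120,-38],.014))]
print(proj(c,P))
```

```text
2.15 [ 0.52064923 -0.02018375  0.20528893] 0.06461638470578217 47.13026183033247 [-1.08964098e-01  2.35815114e-01  1.60249768e+00 -1.69218556e-04
  1.30373459e+00 -9.31497597e-01] [-0.99489891 -0.67613006 -0.23832994]
[[316.79706879 229.04028858]
 [273.87292023 259.54660623]
 [232.72014622 124.65341268]
 [188.27637518 161.96441705]]
```

View pics/w2.png

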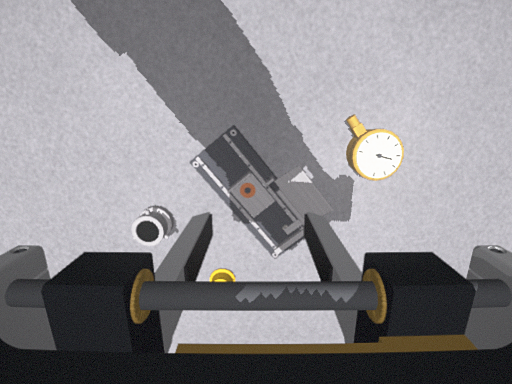

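View pics/s2.png

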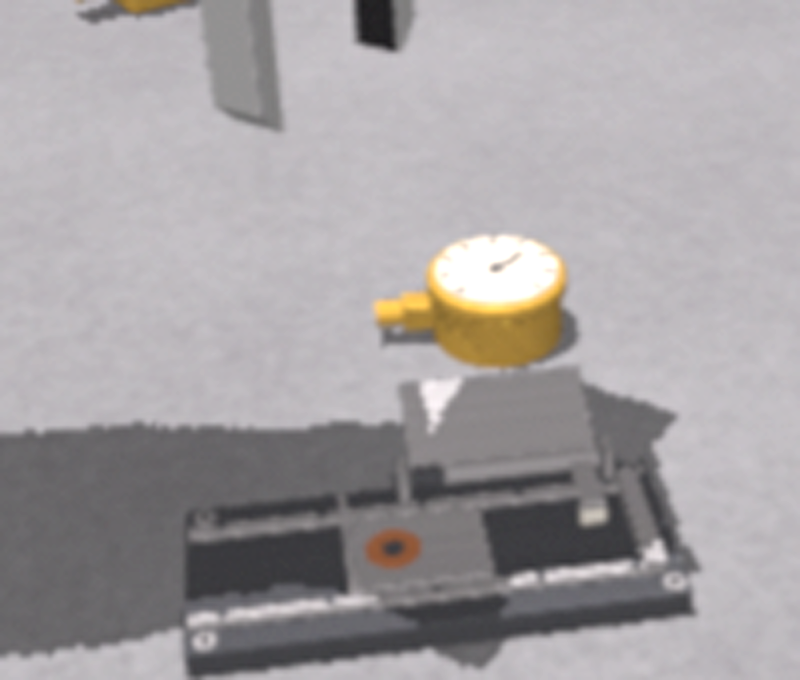

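The wrist view shows the plate corners within about 2 px of my prediction. I'll zoom in to refine them.

Run:
```python
from h import *
c=cam("wrist"); crop(c,180,115,350,270,4,"pics/w3.png")
```

```text
(no output)
```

View pics/w3.png

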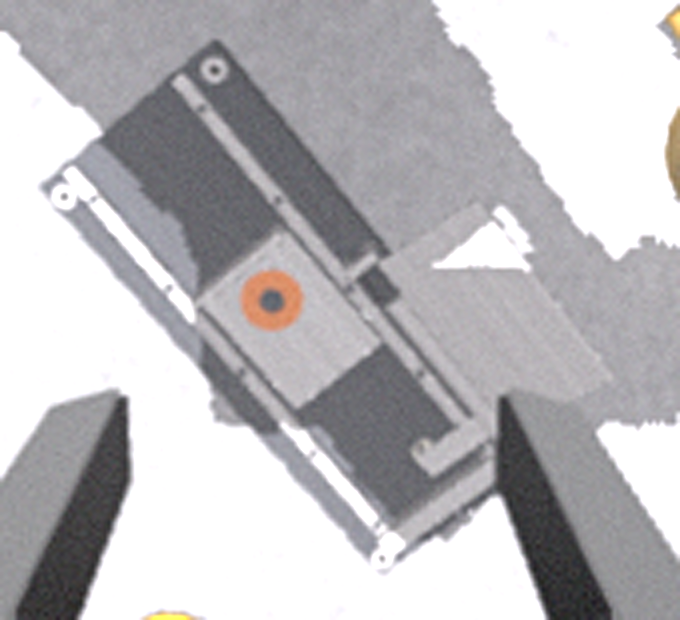

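In the zoomed wrist view the plate corners are at (216,40), (42,186) and (380,570). The lip's top edge runs (282,235) to (200,300), the front edge (382,345) to (297,410), and the flange's outer corners are at (490,205) and (608,378).

Run:
```python
from h import *
c=cam("wrist")
f=lambda p:(np.array(p)+.5)/4-.5+[180,115]
M=np.array([[-120,42],[-120,-38],[72,-38]])/1000
P=onplane(c,f([[216,40],[42,186],[380,570]]),.014)[:,:2]
th,t,e=fit2(M,P);print(th,t,e)
R=np.array([[np.cos(th),-np.sin(th)],[np.sin(th),np.cos(th)]])
S=lambda W:((W[:,:2]-t)@R)*1000
print("lip",S(onplane(c,f([[282,235],[200,300]]),.032)),"front",S(onplane(c,f([[382,345],[297,410]]),.018)),"disc",S(onplane(c,f([[272,300]]),.018)),"flange",S(onplane(c,f([[490,205],[608,378]]),.041)))
# tip positions predicted: fingers at +-38.5 along tool z
```

```text
-0.06946815315675538 [ 0.56886034 -0.05107736] [0.00167444 0.00113193 0.00222579]
lip [[-56.44633049  18.74036883]
 [-56.53020917 -16.82815245]] front [[ -1.48558075  18.83189417]
 [ -1.37036896 -19.98518498]] disc [[-38.6372969   -0.88047683]] flange [[-23.52215188  78.15921259]
 [ 48.54228561  73.99039123]]
```

```bash
sed -i 's/^TH=.*/TH=-0.070; T=np.array([0.569,-0.0520])/' h.py
python3 - <<'E'
from h import *
print(delta([-50,31],.06), "x+ dir in tool:", toolR(ctrl.get_obs()).T@np.r_[np.cos(TH),np.sin(TH),0])
E
```

```text
[145.61666534   1.71729379   2.66206469] x+ dir in tool: [ 2.50106346e-04 -7.77938587e-01  6.28340267e-01]
```

Request:
{"method": "servo_tool", "body": {
  "motion": [30,1,1,0,75,2,3,0,115,2,3,0,140,2,3,0,145,2,3,0,145,2,3,0]
}}

```text
time_s: 3.1
ee_pos: [0.5218, -0.0167, 0.0612]
eef_rot: [-0.918, 1.57, -0.096]
force: [0.0, -0.3, 0.0]
grip_width: 0.065
```

Run:
```python
from h import *
o=ctrl.get_obs();print(o["ee_pos"],o["grip_width"],o["force"])
c=cam("wrist"); crop(c,80,0,480,300,2,"pics/w4.png")
s=cam("side"); crop(s,130,150,330,290,4,"pics/s4.png")
```

```text
[ 0.52180967 -0.01666839  0.0611999 ] 0.0649937941623939 [ 0.04464115 -0.30030397  0.00652899]
```

View pics/w4.png

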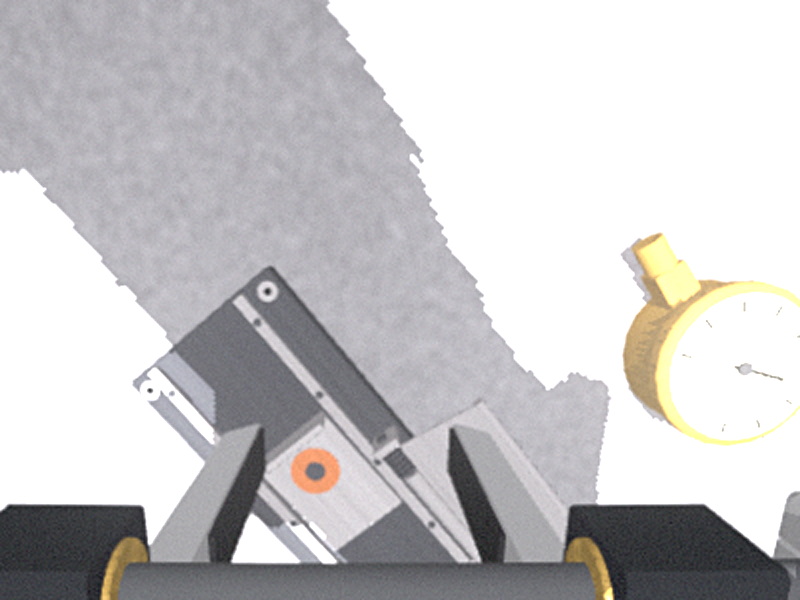

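View pics/s4.png

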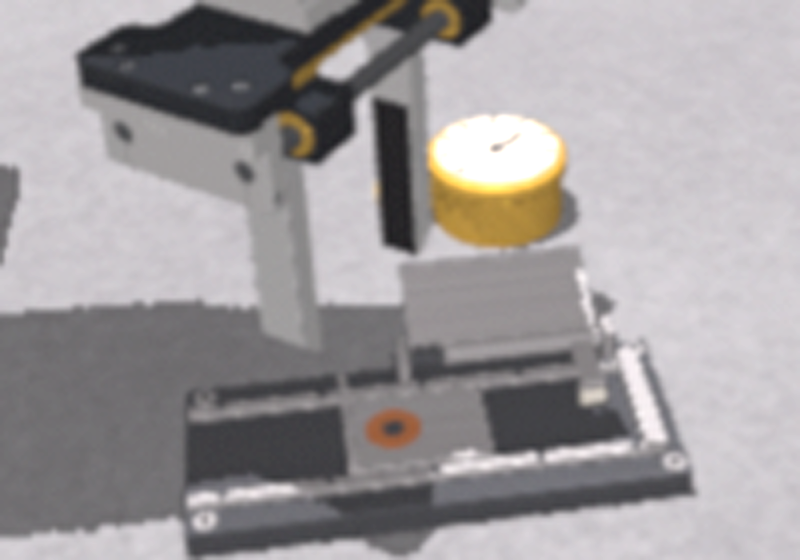

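The side view shows finger B's tip corner at about crop (320,350) and finger A's at (415,252). I'll compare both with where the model puts the fingertips.

Run:
```python
from h import *
s=cam("side");o=ctrl.get_obs();R=toolR(o);g=o["grip_width"]/2
for n,sg in (("B",-1),("A",1)):
    for r in (g,g+.0125):
        for y in (-.008,.008):
            p=o["ee_pos"]+R@[0,y,sg*r]; q=proj(s,[p])[0]
            st=np.array([[np.cos(TH),np.sin(TH)],[-np.sin(TH),np.cos(TH)]])@(p[:2]-T)*1000
            print(n,round(r,4),y,((q-[130,150]+.5)*4-.5).round(),st.round(1))
```

```text
B 0.0324 -0.008 [318. 348.] [-63.4   1.9]
B 0.0324 0.008 [283. 334.] [-75.8  12. ]
B 0.0449 -0.008 [298. 367.] [-71.2  -7.8]
B 0.0449 0.008 [263. 353.] [-83.7   2.2]
A 0.0324 -0.008 [411. 257.] [-22.8  52.3]
A 0.0324 0.008 [378. 245.] [-35.2  62.4]
A 0.0449 -0.008 [428. 241.] [-14.9  62. ]
A 0.0449 0.008 [395. 230.] [-27.4  72.1]
```

Request:
{"method": "servo_tool", "body": {
  "motion": [0,-2,1.5,0,4,-2,1.5,0,10,-2,1.5,0,16,-2,1.5,0,22,-2,1.5,0,27,-2,1.5,0,31,-2,1.5,0,34,-2,1.5,0,34,-2,1.5,0],
  "gripper": 0.775
}}

```text
time_s: 4.38
ee_pos: [0.5242, -0.0165, 0.0265]
eef_rot: [-0.545, 1.57, 0.278]
force: [-1.6, 2.4, 5.2]
grip_width: 0.073
```

Run:
```python
from h import *
o=ctrl.get_obs();print(o["ee_pos"],o["grip_width"],o["force"])
s=cam("side"); crop(s,130,150,330,290,4,"pics/s5.png")
```

```text
[ 0.52416235 -0.01649016  0.02653249] 0.0729863701550967 [-1.59210743  2.37452744  5.16509646]
```

View pics/s5.png

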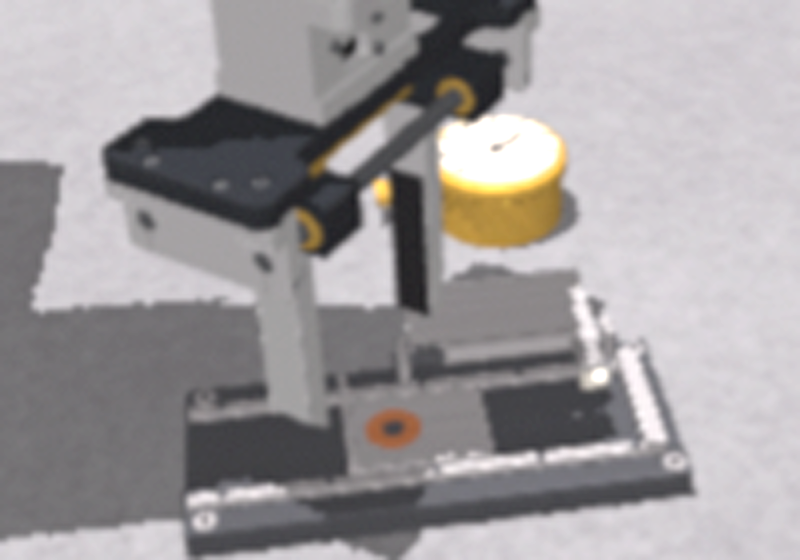

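Finger A is on the flange at (420,310), the foot at (597,375) has risen, and B's tip at (325,425) is behind the lip. I'll press 4.5 mm further and then start the push.

Request:
{"method": "servo_tool", "body": {
  "motion": [2,0,0,0,4,0,0,0,4.5,0,0,0,4.5,0,0,0]
}}

```text
time_s: 4.92
ee_pos: [0.5243, -0.0166, 0.0224]
eef_rot: [-0.834, 1.57, -0.011]
force: [-2.3, 2.9, 7.3]
grip_width: 0.0728
```

Run:
```python
from h import *
o=ctrl.get_obs();print(o["ee_pos"],o["grip_width"],o["force"]);R=toolR(o)
print("stage x in tool",R.T@np.r_[np.cos(TH),np.sin(TH),0])
```

```text
[ 0.52432961 -0.01658983  0.02242873] 0.07275759106690896 [-2.34054651  2.90468486  7.28669901]
stage x in tool [ 0.00093795 -0.77886118  0.62719565]
```

Request:
{"method": "servo_tool", "body": {
  "motion": [0,-1.6,1.3,0,0,-3.9,3.1,0,0,-7,5.6,0,0,-10.1,8.2,0,0,-13.2,10.7,0,0,-16.4,13.2,0,0,-19.5,15.7,0,0,-21.8,17.6,0,0,-23.4,18.8,0,0,-23.4,18.8,0]
}}

```text
time_s: 6.18
ee_pos: [0.5536, -0.0188, 0.0222]
eef_rot: [2.399, 1.57, -3.061]
force: [-4.7, 1.5, 7.9]
grip_width: 0.0729
```

Run:
```python
from h import *
o=ctrl.get_obs();print(o["ee_pos"],o["grip_width"],o["force"]);R=toolR(o)
p=o["ee_pos"]+R@[0,-.008,-o["grip_width"]/2];print("B corner stage",np.array([[np.cos(TH),np.sin(TH)],[-np.sin(TH),np.cos(TH)]])@(p[:2]-T)*1000)
s=cam("side"); crop(s,130,150,330,290,4,"pics/s6.png")
c=cam("wrist"); crop(c,130,100,430,300,2,"pics/w6.png")
```

```text
[ 0.55361158 -0.0187729   0.0221655 ] 0.07290028653434187 [-4.65645802  1.46098101  7.92170478]
B corner stage [-34.30238285  -1.33917061]
```

View pics/s6.png

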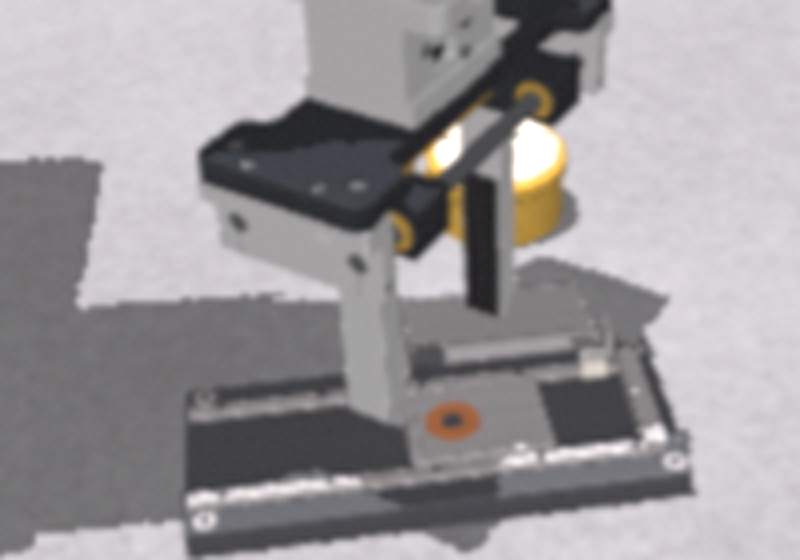

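View pics/w6.png

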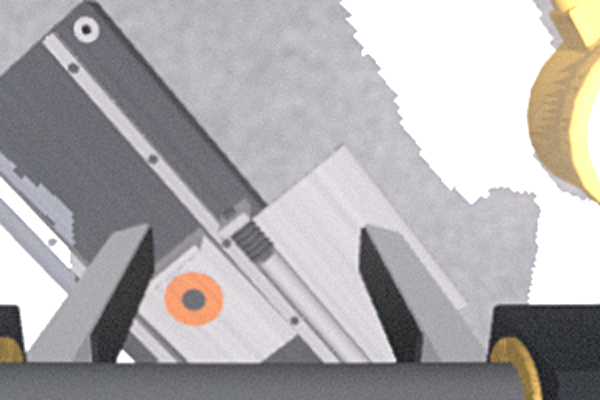

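The holder moves with B: the disc is now at (452,420). The foot stays up at (592,362). I'll continue 30 mm.

Request:
{"method": "servo_tool", "body": {
  "motion": [0,-1.6,1.3,0,0,-3.9,3.1,0,0,-7,5.6,0,0,-10.1,8.2,0,0,-13.2,10.7,0,0,-16.4,13.2,0,0,-19.5,15.7,0,0,-21.8,17.6,0,0,-23.4,18.8,0,0,-23.4,18.8,0]
}}

```text
time_s: 7.52
ee_pos: [0.5836, -0.0209, 0.0222]
eef_rot: [2.409, 1.57, -3.051]
force: [-4.6, 1.4, 8.2]
grip_width: 0.0729
```

Run:
```python
from h import *
o=ctrl.get_obs();print(o["ee_pos"],o["grip_width"],o["force"]);R=toolR(o)
p=o["ee_pos"]+R@[0,-.008,-o["grip_width"]/2];print("B corner stage",np.array([[np.cos(TH),np.sin(TH)],[-np.sin(TH),np.cos(TH)]])@(p[:2]-T)*1000)
s=cam("side"); crop(s,130,150,330,290,4,"pics/s7.png")
```

```text
[ 0.58362291 -0.02091086  0.02219644] 0.07285240664507377 [-4.61613464  1.43337277  8.20283805]
B corner stage [-4.2006759  -1.35383313]
```

View pics/s7.png

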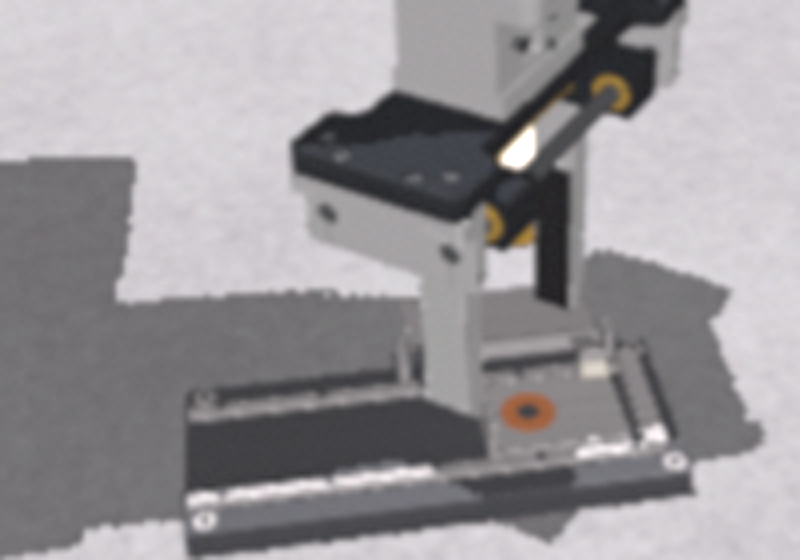

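The holder's front edge is now about 4 mm short of the stop bar. I'll finish in small steps and watch the force.

Request:
{"method": "servo_tool", "body": {
  "motion": [0,-0.8,0.6,0,0,-1.6,1.3,0,0,-2.3,1.9,0,0,-2.3,1.9,0]
}}

```text
time_s: 8.07
ee_pos: [0.5865, -0.0211, 0.0222]
eef_rot: [2.45, 1.57, -3.01]
force: [-4.7, 1.3, 8.2]
grip_width: 0.0727
```

Request:
{"method": "servo_tool", "body": {
  "motion": [0,-0.4,0.3,0,0,-0.8,0.6,0,0,-0.8,0.6,0]
}}

```text
time_s: 8.45
ee_pos: [0.5874, -0.0212, 0.0222]
eef_rot: [2.377, 1.57, -3.083]
force: [-6.0, 1.2, 7.3]
grip_width: 0.073
```

Request:
{"method": "servo_tool", "body": {
  "motion": [0,-0.4,0.3,0,0,-0.8,0.6,0,0,-0.8,0.6,0]
}}

```text
time_s: 8.82
ee_pos: [0.5878, -0.0212, 0.022]
eef_rot: [2.271, 1.568, 3.094]
force: [-8.9, 1.6, 10.8]
grip_width: 0.0725
```

Run:
```python
from h import *
s=cam("side"); crop(s,200,200,310,280,6,"pics/s8.png")
```

```text
(no output)
```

View pics/s8.png

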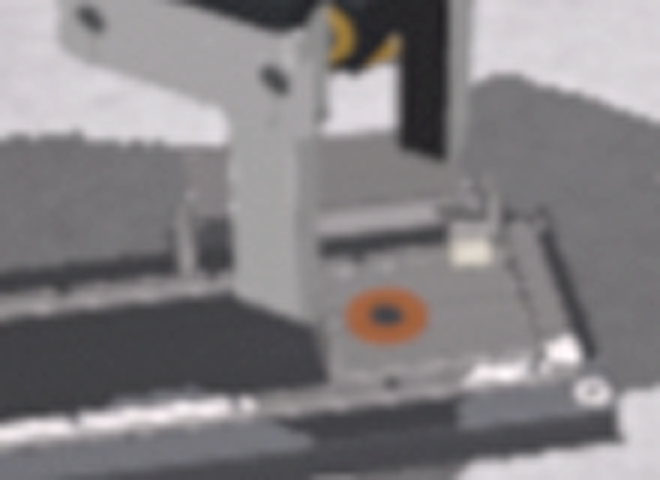

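The plate meets the stop with no dark gap at (510–545, 250–340), and the foot is still raised at (470,250). I'll back B off the lip with the clip still held, then rise slowly so the clip closes.

Request:
{"method": "servo_tool", "body": {
  "motion": [0,0.8,-0.6,0,0,1.6,-1.3,0,0,2.4,-1.9,0,0,2.4,-1.9,0,-2,2.4,-1.9,0,-4,2.4,-1.9,0,-6,2.4,-1.9,0,-8,2.4,-1.9,0,-10,2.4,-1.9,0,-12,2.4,-1.9,0,-15,2.4,-1.9,0,-20,2.4,-1.9,0,-30,2.4,-1.9,0,-50,2.4,-1.9,0,-80,2.4,-1.9,0,-110,2.4,-1.9,0,-130,2.4,-1.9,0,-130,2.4,-1.9,0]
}}

```text
time_s: 11.12
ee_pos: [0.5864, -0.021, 0.1537]
eef_rot: [-0.918, 1.568, -0.095]
force: [1.0, -0.7, -0.1]
grip_width: 0.0729
```

Run:
```python
from h import *
o=ctrl.get_obs();print(o["time_s"],o["ee_pos"],o["force"])
s=cam("side"); crop(s,200,190,310,280,6,"pics/s9.png")
c=cam("wrist"); cv2.imwrite("pics/w9.png",c["color"][:,:,::-1])
```

```text
11.125 [ 0.58639495 -0.02103128  0.15374045] [ 1.01431139 -0.70956016 -0.1279255 ]
```

View pics/s9.png

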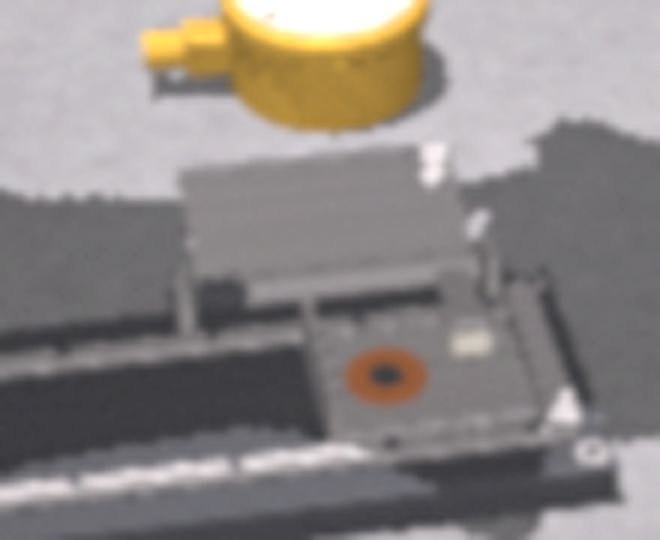

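View pics/w9.png

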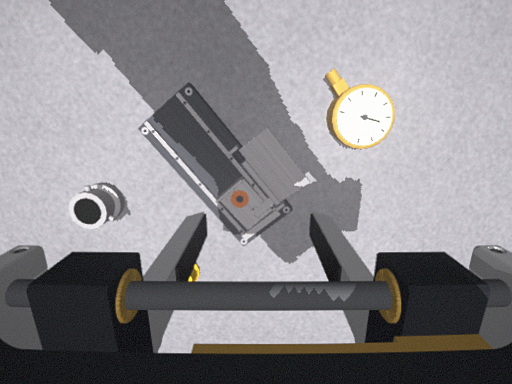

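The disc is at the same pixel as before release (387,375 with the crop shifted by 60). The foot at (470,343) rests on the plate and the plate touches the stop. One numeric check, then I hand in.

Run:
```python
from h import *
s=cam("side"); uv=(np.array([[387,375]])+.5)/6-.5+[200,190]
W=onplane(s,uv,.018)[0][:2]; print("disc stage",np.array([[np.cos(TH),np.sin(TH)],[-np.sin(TH),np.cos(TH)]])@(W-T)*1000)
for n,uv,z in (("gauge",[222,185],.036),):pass
ctrl.hand_in(); print(ctrl.get_obs()["time_s"])
```

```text
disc stage [20.05014916  1.20198344]
the job is handed in; nothing more can be done
the job is handed in; nothing more can be done
```

The holder is home against the end stop with the clip closed on it, and I have handed the job in; `hand_in` gives no verdict.

**What I did:** I set the jaws diagonally across the stage and pressed the flange with one fingertip at about 22 mm height, which should open the clip to roughly 0.5 rad. The other fingertip pushed the holder about 58 mm along the channel until the force rose at the stop (wrist force about 9 N back along the push). I then backed the fingertip off the lip with the clip still held, rose slowly so the clip closed, and moved clear. The clock read about 11 s.

**Last checks:**
- **Holder position:** its disc measured at stage x +20 mm, y +1 mm, against about +19 mm expected at home. It did not move in the picture when the clip was released, and no gap shows at the stop.
- **Clip:** the foot appears to rest on the plate. I did not measure the clip angle or the foot's force on the holder.
- **Robot:** the wrist force was about 1 N, and the tool was at 154 mm height, clear of everything.
- **Gauge, cap and coupling:** the fingers never came near them. I did not measure their positions again at the end.
- **Disagreement between views:** the stage pose differed by up to about 4 mm and 1.2° between the cameras. I used values closest to the wrist and top views, and the position where the holder met the stop agreed with them to about 1 mm.

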